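# Push the stray milk jugs back into line

### The arm

A 6-joint arm with a two-finger parallel gripper is mounted at the origin on the work surface. World frame = base frame: x ahead of the robot, y to its left, z up, the work surface at z = 0. Lengths are in m, angles in rad, forces in N, time in s.
With the tool pointing down it reaches from about 0.4 to 0.825 m from the base axis. Payload 7 kg.
Tool frame: the origin (TCP) lies at the very end of the fingers, on their centre line; the grasp point (between the pads) lies 19 mm behind it (tcp_to_grasp is the distance from the TCP to the grasp point, in m); x points along the fingers, z is the direction in which the jaws open and shut, and the axes are right-handed (so a half turn about x gives the same grasp; the last joint's range is limited). The gripper opens to 88 mm and grips with 3 to 60 N. Pads are 19 mm wide; open, the fingers measure 130 mm over their backs; the gripper's body (78 mm by 193 mm) begins 47 mm behind the grasp point.
Start: joints at [-1.032, 0.359, 0.012, 0, -1.224, -0.288], TCP at [0.167, -0.654, 0.227] pointing down, gripper open.
Joint ranges: [-3.07, 3.07], [-1.43, 2.12], [-1.02, 1.25], [-3.03, 1.67], [-3.05, -0], [-3.03, 3.03]. Speed limits (rad/s): [2.39, 2.39, 3.01, 3.14, 3.14, 3.14].

### API

Orientations are given as [roll, pitch, yaw] about the fixed x, y, z axes, in that order (R = Rz(yaw) Ry(pitch) Rx(roll)).
In Python, from station import get_state, grab_frame, job_done, tcp_to_grasp gives the robot as it stands. The module is installed in compiled form; this text tells all that it offers.
- The arm moves only by the shell command python3 -m crank 'ROWS' [FORCE]. ROWS is JSON, a list of rows, each a list of 7 numbers: the shift along the tool's x, y, z in m, then the turn, a rotation vector about the tool's x, y, z in rad, then the opening, from 0 (shut) to 1 (fully open). In form: [[x, y, z, wx, wy, wz, fingers], ...]. A call has 1 to 10 rows; each row is the pose to reach, as a shift and turn from the pose commanded when the call began, along the tool's axes at that moment; what a row does not reach only later rows make up. A row lasts 1/8 s, in which the tool goes at most 62.5 mm and 10.7 degrees, less where a joint would pass 70% of its speed; a pose out of reach is approached as far as the arm can. A call with a gripper value outside its range is refused whole. The fingers move at their own pace and stop on an object; FORCE is the grip in N (left out, the last holds). Time passes only in rows, so rows that repeat a pose let the fingers close. It gives the time, the measured TCP pose, the force and the opening at its end, in the units of the state.
- get_state(): the state, without advancing time (a new reading comes with each control period).
- grab_frame(name): name is "scene" or "top" or "wrist"; returns a dict with "pixels" (480x640x3 uint8, red, green, blue), "vfov" (degrees; the focal length in pixels is half the picture's height over the tangent of half this angle, whatever the lens; pixels are square), "cx", "cy" (the principal point, pixels), "extrinsics" (4x4, takes a point from world to camera coordinates). Camera axes: x right, y up, looking along -z (the intrinsics and any distortion apply to the point x, -y, -z); pixel columns grow to the right and rows downward; lengths in m; the calibration is good to about 2 mm. A picture is of the moment at which its call begins. There is no depth.
- job_done(): hands the job in, once; it reports no verdict.
The state is a dict: "t": time; "q": joint angles; "qd": joint speeds; "joint_efforts": joint torques, N m; "eef_pos": TCP position; "ee_rot": TCP orientation; "force": force on the tool from outside, world axes, zero at the start; "moment": the same for the moment, N m; "width": finger opening in m.
Only numpy, scipy, OpenCV 4.12 (cv2) and the standard library are available. Lean on these libraries where they do the work, as an engineer would, in place of code of your own. Each camera call takes 0.05 s, during which the arm holds its last target.

### The job

Two milk jugs, one with a green handle and band and one with a blue handle and band, have been left out on the bar mat. Push each of them along the counter onto an empty round mark, until its foot rests against the steel stop rail, one jug on each mark, either way round. Only push them: keep them upright and on the counter, never picking them up, and leave everything else where it stands.

Things in the scene. Friction and masses are not known exactly. Their poses are not given: they have to be found in the camera images.
- jug_green: Open steel milk jug, green handle and green band, 0.2 to 0.4 kg. Upright round foot wall 84 mm across up to 45 mm, then tapering to a 70 mm mouth at 85 mm. Origin: centre of underside. Handle along its own +y, to 70 mm from its axis, 24 to 78 mm up. Left out 100 to 150 mm short of its mark, handle to the left within 30 degrees. Push low on the foot; near the mouth it can tip.
- jug_blue: Open steel milk jug, blue handle and blue band, 0.2 to 0.4 kg. Upright round foot wall 84 mm across up to 45 mm, then tapering to a 70 mm mouth at 85 mm. Origin: centre of underside. Handle along its own +y, to 70 mm from its axis, 24 to 78 mm up. Left out 100 to 150 mm short of its mark, handle to the right within 30 degrees. Push low on the foot; near the mouth it can tip.
- mark_left: Flat printed spot on the mat (yellow ring 90 mm across, white centre) in the left (+y) half of the row: an empty place. Origin: its centre, on the counter, 42.5 mm in front of the rail's near face; axes as the station's. A jug standing right on it touches the rail. A parked jug stands 135 mm to one side.
- mark_right: Flat printed spot on the mat (yellow ring 90 mm across, white centre) in the right (-y) half of the row: an empty place. Origin: its centre, on the counter, 42.5 mm in front of the rail's near face; axes as the station's. A jug standing right on it touches the rail. A parked jug stands 135 mm to one side.
- station: Jug station, fixed: dark flat bar mat (1 mm, 620 x 270 mm) ending at a rigid steel stop rail 620 mm long, 40 high, 20 thick. Origin: foot of the rail's near face, mid-length; x points squarely into the rail, away from the robot, y left along it, z up. A jug pushed home has its axis 42 mm before this face. Four places, 90 and 225 mm either side of the middle: two marks, two parked jugs.
- jug_parked_left: Open steel milk jug, black handle and black band, 0.2 to 0.4 kg. Upright round foot wall 84 mm across up to 45 mm, then tapering to a 70 mm mouth at 85 mm. Origin: centre of underside. Handle along its own +y, to 70 mm from its axis, 24 to 78 mm up. Already parked against the rail in one of the four places, handle towards the robot; leave it.
- jug_parked_right: Open steel milk jug, black handle and black band, 0.2 to 0.4 kg. Upright round foot wall 84 mm across up to 45 mm, then tapering to a 70 mm mouth at 85 mm. Origin: centre of underside. Handle along its own +y, to 70 mm from its axis, 24 to 78 mm up. Already parked against the rail in one of the four places, handle towards the robot; leave it.
- shot_glass: Bystander: small glass, 44 mm across, 55 mm high, standing near the middle of the rail between the places. Origin: centre of the underside.
- tamper: Bystander: black coffee tamper standing on its 58 mm foot, 88 mm high, right of the mat. Origin: centre of the underside.
- espresso_cup: Bystander: white cup with a handle, 66 mm across, 58 mm high, left of the mat. Origin: centre of the underside.
- bar_spoon: Bystander: steel spoon with a brown handle, 170 mm long, lying on the counter right of the mat. Origin: near its middle.
- syrup: Bystander: amber bottle, 68 mm across, 210 mm high, left of the mat. Origin: centre of the underside.

How it is judged:
By the outcome, as a careful person would: the job done as asked, in the order asked, and still so for the second after the job is handed in, with the robot touching nothing.
It also fails if it takes over 61 s, if anything falls off the work surface, if the arm or the gripper's body presses on something with over 40 N, if the wrist force passes 120 N, or if a joint passes its speed limit or range.

## Working session

There is one attempt and no reset: what is moved stays moved. The work goes in short steps, Python scripts to look and compute and a shell command to move; the robot and the scene stay as the last step left them, time stands still between calls to the robot, and variables do not carry over. Pictures are saved under pics/ and viewed, and the job is handed in when it is done.

```bash
mkdir -p pics; python3 - <<'E'
from station import *
import cv2
s=get_state();print({k:s[k] for k in('t','q','eef_pos','ee_rot','force','width')},tcp_to_grasp)
for n in("top","scene"):
    f=grab_frame(n);cv2.imwrite(f"pics/{n}0.png",cv2.cvtColor(f["pixels"],cv2.COLOR_RGB2BGR));print({k:f[k] for k in f if k!='pixels'})
E
```

```text
{'t': 0.0, 'q': array([-1.03188261e+00,  3.59336065e-01,  1.10535357e-02, -3.44611029e-04,
       -1.22411267e+00, -2.88114432e-01]), 'eef_pos': array([ 0.16737498, -0.65340459,  0.22565424]), 'ee_rot': array([0.08822916, 1.56916495, 1.90970742]), 'force': array([ 0.70430682, -0.68131509, -0.10978802]), 'width': 0.08734977821096297} 0.0188
{'vfov': 53.42166790959762, 'cx': 321.5898570849145, 'cy': 239.8409136234194, 'extrinsics': array([[ 0.01922701, -0.99973169,  0.01291765,  0.00651318],
       [ 0.99674029,  0.02017878,  0.07811275, -0.49190222],
       [-0.07835245,  0.01137366,  0.99686084, -1.13854565],
       [ 0.        ,  0.        ,  0.        ,  1.        ]])}
{'vfov': 49.43213657690737, 'cx': 314.8714006043671, 'cy': 239.3335490374463, 'extrinsics': array([[-0.13656185,  0.99062946,  0.00203277,  0.04423741],
       [-0.53081551, -0.07490708,  0.84417049,  0.2319555 ],
       [ 0.83641243,  0.11420246,  0.53607093, -1.69038557],
       [ 0.        ,  0.        ,  0.        ,  1.        ]])}
```

View pics/top0.png

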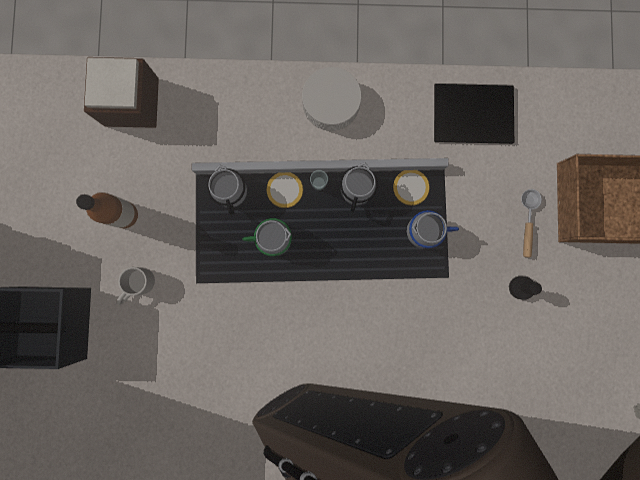

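View pics/scene0.png

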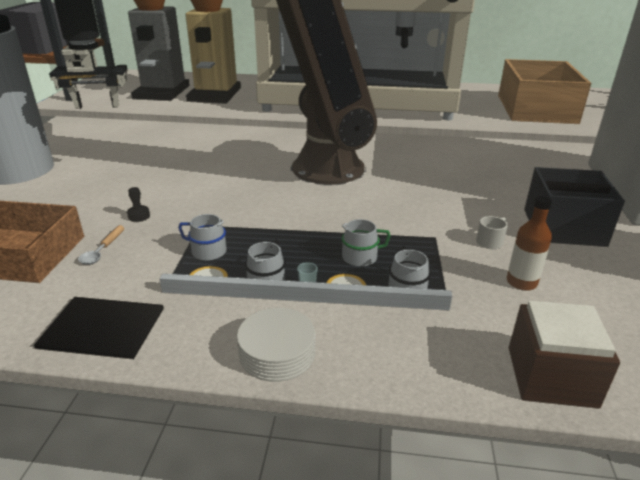

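The top view shows a clear layout. The marks are near (284,190) and (411,187), the green jug near (272,237), the blue near (428,230), and the parked jugs near (226,186) and (358,184). Next I'll enlarge it for accurate pixel positions.

```bash
python3 - <<'E'
import cv2
im=cv2.imread("pics/top0.png")
c=im[150:290,185:325];cv2.imwrite("pics/c1.png",cv2.resize(c,None,fx=4.25,fy=4.25,interpolation=cv2.INTER_CUBIC))
c=im[150:290,325:465];cv2.imwrite("pics/c2.png",cv2.resize(c,None,fx=4.25,fy=4.25,interpolation=cv2.INTER_CUBIC))
E
```

```text
(no output)
```

View pics/c1.png

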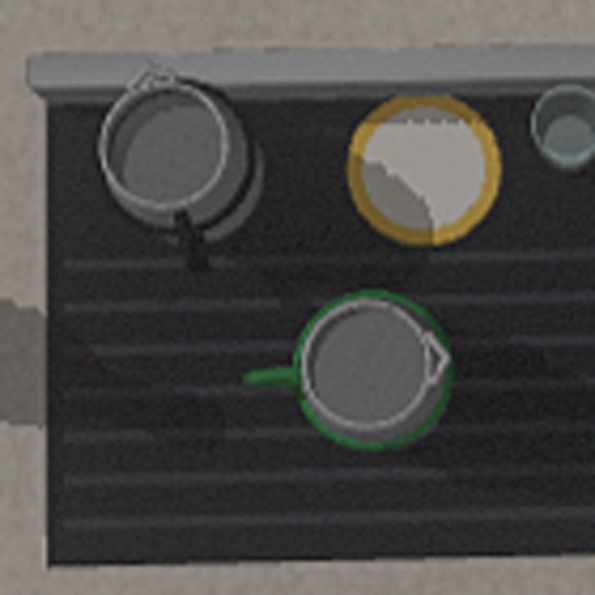

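View pics/c2.png

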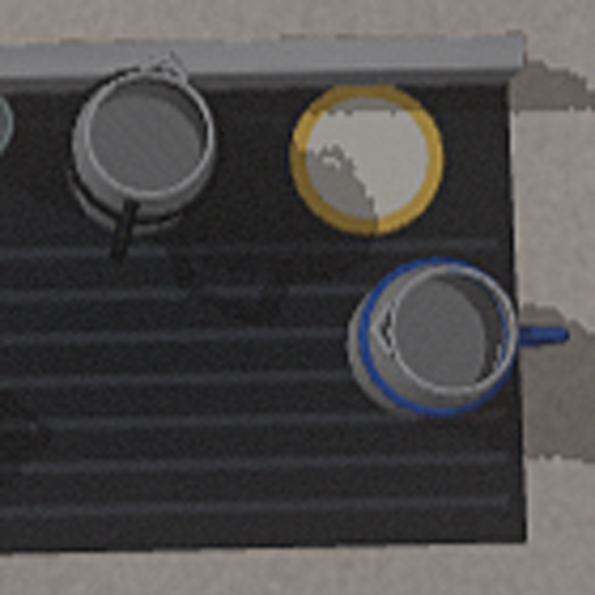

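```bash
cat > h.py <<'E'
import numpy as np
from station import *
def ray(f,u,v,z):
    F=240/np.tan(np.radians(f["vfov"])/2);E=f["extrinsics"];R=E[:3,:3];t=E[:3,3]
    d=R.T@np.array([(u-f["cx"])/F,-(v-f["cy"])/F,-1]);c=-R.T@t
    return c+d*(z-c[2])/d[2]
def proj(f,p):
    F=240/np.tan(np.radians(f["vfov"])/2);E=f["extrinsics"];c=E[:3,:3]@np.array(p)+E[:3,3]
    return np.array([f["cx"]+F*c[0]/-c[2],f["cy"]-F*c[1]/-c[2]])
E
python3 - <<'E'
from h import *
f=grab_frame("top")
P=dict(green=(271.6,236.4,.085),blue=(430.9,227.6,.085),mL=(284.8,190,.001),mR=(411.4,187.6,.001),pL=(224.1,184.4,.085),pR=(360.5,182.2,.085),nl=(196.3,283.2,.001),nr=(449,277.3,.001),fl=(196.3,174,.001),fr=(445,170,.001))
Q={k:ray(f,*v)[:2] for k,v in P.items()}
for k in Q:print(k,Q[k].round(4))
d=lambda a,b:np.linalg.norm(Q[a]-Q[b]).round(4)
print(d('mL','mR'),d('pL','pR'),d('mL','pL'),d('nl','nr'),d('nl','fl'),d('nr','fr'))
v=Q['mL']-Q['mR'];print(np.degrees(np.arctan2(-v[0],v[1])))
v=Q['nl']-Q['nr'];print(np.degrees(np.arctan2(-v[0],v[1])))
v=Q['pL']-Q['pR'];print(np.degrees(np.arctan2(-v[0],v[1])))
E
```

```text
green [0.4921 0.1314]
blue [ 0.5198 -0.2339]
mL [0.6154 0.1098]
mR [ 0.6283 -0.2054]
pL [0.6101 0.244 ]
pR [ 0.6221 -0.0705]
nl [0.3808 0.3196]
nr [ 0.4071 -0.299 ]
fl [0.6508 0.3304]
fr [ 0.6747 -0.2894]
0.3154 0.3147 0.1344 0.6192 0.2702 0.2678
2.337690362410847
2.429699459815067
2.185152455543776
```

```bash
cat >> h.py <<'E'
from scipy.spatial.transform import Rotation as Ro
PSI=np.radians(2.35)
sx=np.array([np.cos(PSI),np.sin(PSI),0]);sy=np.array([-sx[1],sx[0],0])
mL=np.array([.6154,.1098,0]);mR=np.array([.6283,-.2054,0])
def tgtR(sgn=1,t=0):
    x=np.sin(t)*sx-np.cos(t)*np.array([0,0,1]);z=sgn*sy;return np.c_[x,np.cross(z,x),z]
def cur():
    s=get_state();return s["eef_pos"],Ro.from_euler('xyz',s["ee_rot"]).as_matrix(),s
def rel(p,Rt=None):
    p0,R0,s=cur();print("shift",(R0.T@(np.array(p)-p0)).round(4),end=' ')
    if Rt is not None:print("rotvec",Ro.from_matrix(R0.T@Rt).as_rotvec().round(4),end='')
    print()
E
python3 - <<'E'
from h import *
p,R,s=cur();print(R.round(3))
b=np.array([.5198,-.2339,0]);g=np.array([.4921,.1314,0])
for n,j,m in(("b",b,mR),("g",g,mL)):
    d=m-j;print(n,d@sx,d@sy)
    for sg in(1,-1):
        print(sg);rel(j-.068*sx+[0,0,.15],tgtR(sg))
E
```

```text
[[-0.    -0.969 -0.248]
 [ 0.001 -0.248  0.969]
 [-1.     0.     0.001]]
b 0.10957735730101392 0.024027125648439836
1
shift [ 0.0762 -0.379   0.3331] rotvec [ 0.2097  0.0012 -0.0003]
-1
shift [ 0.0762 -0.379   0.3331] rotvec [-2.9319e+00  4.0000e-04  1.8000e-03]
g 0.12231062308720324 -0.026637595237184914
1
shift [ 0.0767 -0.4428  0.6939] rotvec [ 0.2097  0.0012 -0.0003]
-1
shift [ 0.0767 -0.4428  0.6939] rotvec [-2.9319e+00  4.0000e-04  1.8000e-03]
```

```bash
python3 -m crank '[[0,-0.379,0.333,0.21,0,0,0.6],[0,-0.379,0.333,0.21,0,0,0.6],[0,-0.379,0.333,0.21,0,0,0.6],[0,-0.379,0.333,0.21,0,0,0.6],[0,-0.379,0.333,0.21,0,0,0.6],[0,-0.379,0.333,0.21,0,0,0.6],[0,-0.379,0.333,0.21,0,0,0.6],[0,-0.379,0.333,0.21,0,0,0.6],[0.076,-0.379,0.333,0.21,0,0,0.6],[0.076,-0.379,0.333,0.21,0,0,0.6]]'; python3 - <<'E'
from h import *
import cv2
b=np.array([.5198,-.2339,0])
p,R,s=cur();print(s["t"],p,s["q"],s["width"]);rel(b-.068*sx+[0,0,.15],tgtR())
for n in("top","wrist"):
    f=grab_frame(n);cv2.imwrite(f"pics/{n}1.png",cv2.cvtColor(f["pixels"],cv2.COLOR_RGB2BGR))
E
```

```text
t: 1.4
eef_pos: [0.4498, -0.2358, 0.1475]
ee_rot: [1.288, 1.564, 2.901]
force: [0.9, -0.1, 1.4]
width: 0.0528
1.4 [ 0.44980004 -0.23582688  0.14748059] [-9.63607770e-02  1.57085441e-01 -4.57459010e-01 -1.10581990e-03
 -9.62514571e-01 -1.43175476e+00] 0.052762336751061394
shift [-0.0025 -0.002  -0.0009] rotvec [ 0.001   0.0018 -0.0061]
```

View pics/wrist1.png

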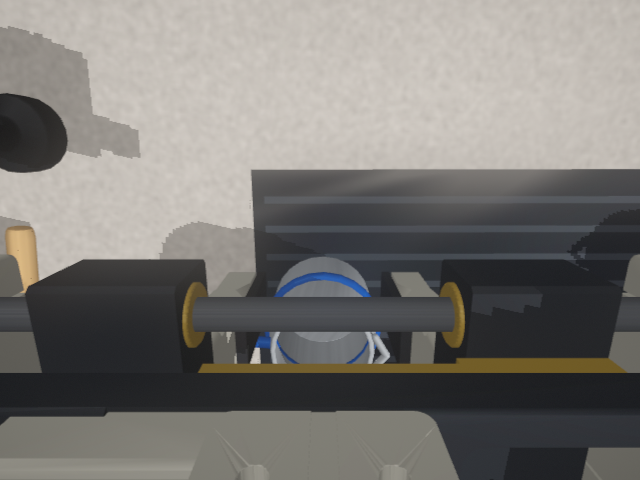

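The blue jug is centred between the fingers in the wrist view: its axis is at column 322 and the fingers' midpoint is about 325. I'll descend behind it.

```bash
python3 -m crank '[[0.05,0,0,0,0,0,0.6],[0.09,0,0,0,0,0,0.6],[0.119,0,0,0,0,0,0.6],[0.119,0,0,0,0,0,0.6]]'; python3 - <<'E'
from h import *
b=np.array([.5198,-.2339,0])
p,R,s=cur();print(p,s["force"])
rel(b-.046*sx+[0,0,.028],tgtR())
rel(mR-.046*sx+[0,0,.028],tgtR())
rel(mR-.042*sx+[0,0,.028],tgtR())
E
```

```text
t: 2.0
eef_pos: [0.4514, -0.2382, 0.0315]
ee_rot: [1.556, 1.569, -3.117]
force: [0.1, -0.0, 0.9]
width: 0.0527
[ 0.45144435 -0.23824275  0.03147955] [ 0.08711879 -0.01113867  0.94272661]
shift [ 0.0034 -0.0225  0.0016] rotvec [-0.0017  0.     -0.0021]
shift [ 0.0032 -0.132   0.0258] rotvec [-0.0017  0.     -0.0021]
shift [ 0.0032 -0.136   0.0258] rotvec [-0.0017  0.     -0.0021]
```

```bash
python3 -m crank '[[0.002,-0.012,0.001,0,0,0,0.6],[0.002,-0.022,0.002,0,0,0,0.6],[0.002,-0.030,0.003,0,0,0,0.6],[0.002,-0.038,0.005,0,0,0,0.6],[0.002,-0.046,0.007,0,0,0,0.6],[0.002,-0.054,0.009,0,0,0,0.6],[0.002,-0.062,0.011,0,0,0,0.6],[0.002,-0.062,0.011,0,0,0,0.6]]'; python3 - <<'E'
from h import *
import cv2
p,R,s=cur();print(p,s["force"])
rel(mR-.042*sx+[0,0,.028],tgtR())
for n in("top","scene"):
    f=grab_frame(n);cv2.imwrite(f"pics/{n}2.png",cv2.cvtColor(f["pixels"],cv2.COLOR_RGB2BGR))
im=cv2.imread("pics/top2.png");cv2.imwrite("pics/c3.png",cv2.resize(im[150:290,325:465],None,fx=4.25,fy=4.25,interpolation=2))
im=cv2.imread("pics/scene2.png");cv2.imwrite("pics/c4.png",cv2.resize(im[180:320,140:340],None,fx=4,fy=4,interpolation=2))
E
```

```text
t: 3.0
eef_pos: [0.5146, -0.2234, 0.0295]
ee_rot: [-1.639, 1.57, -0.027]
force: [-1.2, 0.5, 0.3]
width: 0.0526
[ 0.51458434 -0.22340634  0.02945669] [-1.18206277  0.50526017  0.32559616]
shift [ 0.0015 -0.0724  0.0133] rotvec [ 0.0004 -0.0001  0.0009]
```

View pics/c3.png

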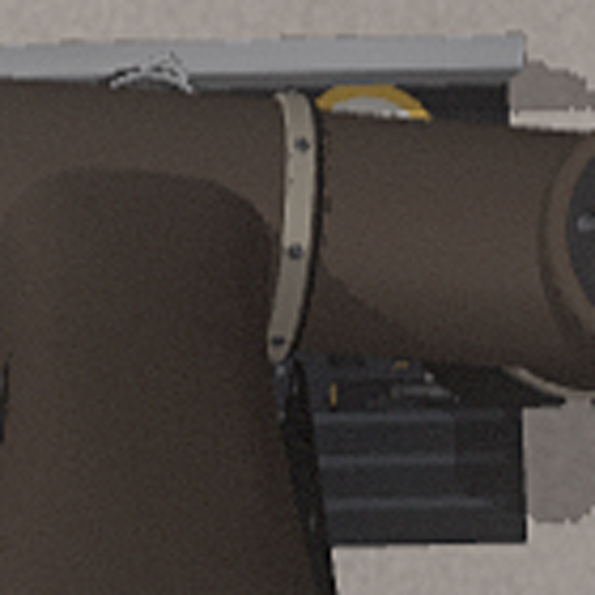

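View pics/c4.png

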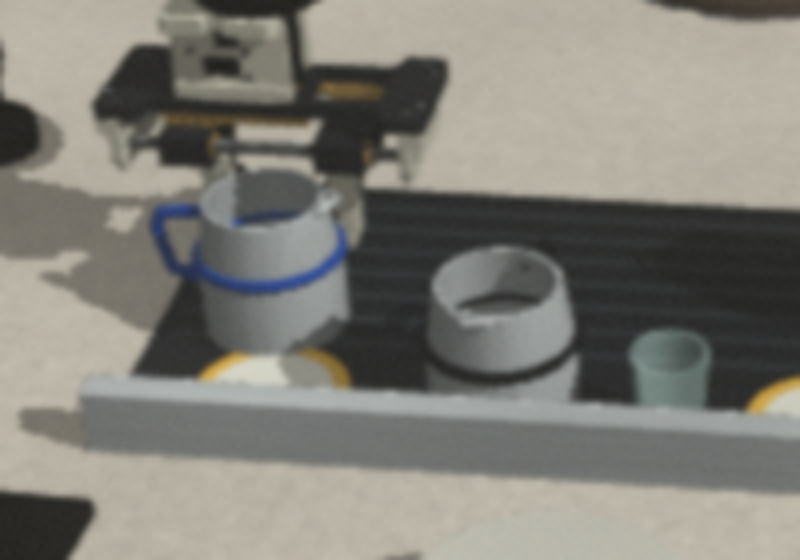

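In the scene crop the blue jug is upright and cradled, with its foot just short of the mark. I'll continue, slowing near the rail.

```bash
python3 -m crank '[[0.001,-0.008,0.002,0,0,0,0.6],[0.001,-0.016,0.004,0,0,0,0.6],[0.001,-0.024,0.006,0,0,0,0.6],[0.001,-0.032,0.008,0,0,0,0.6],[0.001,-0.040,0.010,0,0,0,0.6],[0.001,-0.048,0.012,0,0,0,0.6],[0.001,-0.056,0.013,0,0,0,0.6],[0.001,-0.063,0.013,0,0,0,0.6],[0.001,-0.063,0.013,0,0,0,0.6]]'
python3 -m crank '[[0,-0.002,0,0,0,0,0.6],[0,-0.004,0,0,0,0,0.6],[0,-0.004,0,0,0,0,0.6]]'; python3 - <<'E'
from h import *
p,R,s=cur();print(p,s["force"],s["force"]@sx)
rel(mR-.042*sx+[0,0,.028],tgtR())
E
```

```text
t: 4.22
eef_pos: [0.5769, -0.2081, 0.0285]
ee_rot: [-1.679, 1.57, -0.067]
force: [-0.5, 0.3, 0.7]
width: 0.0526
t: 4.6
eef_pos: [0.5799, -0.208, 0.0286]
ee_rot: [0.515, 1.571, 2.126]
force: [-1.0, 0.2, -0.7]
width: 0.0525
[ 0.57987009 -0.20800277  0.02856217] [-0.98840876  0.24898748 -0.67606339] -0.9773680853121249
shift [ 0.0006 -0.0065  0.0006] rotvec [-0.0003  0.     -0.    ]
```

```bash
python3 -m crank '[[0,-0.002,0,0,0,0,0.6],[0,-0.004,0.0005,0,0,0,0.6],[0,-0.004,0.0005,0,0,0,0.6]]'
python3 -m crank '[[0,-0.001,0,0,0,0,0.6],[0,-0.001,0,0,0,0,0.6]]'
python3 -m crank '[[0,-0.001,0,0,0,0,0.6],[0,-0.001,0,0,0,0,0.6]]'; python3 - <<'E'
from h import *
import cv2
p,R,s=cur();print(p,s["force"],s["force"]@sx)
rel(mR-.042*sx+[0,0,.028],tgtR())
f=grab_frame("scene");cv2.imwrite("pics/scene3.png",cv2.cvtColor(f["pixels"],cv2.COLOR_RGB2BGR))
im=cv2.imread("pics/scene3.png");cv2.imwrite("pics/c5.png",cv2.resize(im[180:320,140:340],None,fx=4,fy=4,interpolation=2))
E
```

```text
t: 4.97
eef_pos: [0.5842, -0.2073, 0.0286]
ee_rot: [-1.697, 1.57, -0.085]
force: [0.4, -0.5, 0.5]
width: 0.0526
t: 5.22
eef_pos: [0.5849, -0.2072, 0.0286]
ee_rot: [1.604, 1.571, -3.067]
force: [-0.6, 0.2, -1.3]
width: 0.0523
t: 5.48
eef_pos: [0.5859, -0.2072, 0.0285]
ee_rot: [-1.507, 1.571, 0.105]
force: [-0.8, -0.2, 0.8]
width: 0.0526
[ 0.5859412  -0.2072349   0.02854961] [-0.80130844 -0.20439266  0.8178847 ] -0.809015399301331
shift [ 0.0005 -0.0004  0.0001] rotvec [-0.0002  0.      0.    ]
```

View pics/c5.png

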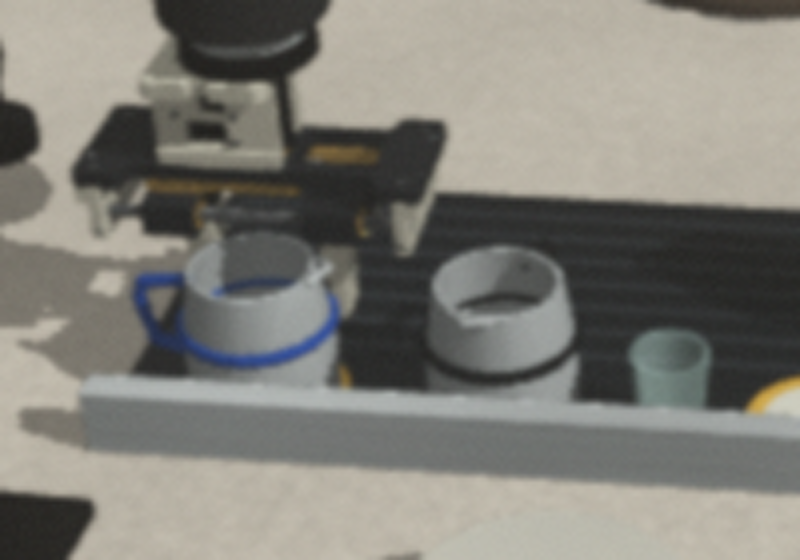

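The jug is not against the rail yet, as the force is only sliding friction. I'll keep creeping.

```bash
for i in 1; do python3 -m crank '[[0,-0.001,0,0,0,0,0.6],[0,-0.001,0,0,0,0,0.6]]'; python3 -m crank '[[0,-0.001,0,0,0,0,0.6],[0,-0.001,0,0,0,0,0.6]]'; python3 -m crank '[[0,-0.001,0,0,0,0,0.6],[0,-0.001,0,0,0,0,0.6]]'; done
```

```text
t: 5.78
eef_pos: [0.587, -0.2072, 0.0286]
ee_rot: [-1.672, 1.571, -0.06]
force: [-1.5, -0.0, 0.6]
width: 0.0526
t: 6.02
eef_pos: [0.588, -0.2071, 0.0286]
ee_rot: [-1.553, 1.571, 0.058]
force: [-1.1, 0.3, -0.5]
width: 0.0524
t: 6.28
eef_pos: [0.5889, -0.2071, 0.0286]
ee_rot: [1.888, 1.571, -2.784]
force: [-1.1, 0.2, 0.6]
width: 0.0525
```

```bash
python3 - <<'E'
from h import *
import cv2
f=grab_frame("scene");cv2.imwrite("pics/scene4.png",cv2.cvtColor(f["pixels"],cv2.COLOR_RGB2BGR))
im=cv2.imread("pics/scene4.png");cv2.imwrite("pics/c6.png",cv2.resize(im[225:295,165:305],None,fx=5.6,fy=5.6,interpolation=2))
for n,m in(("mR",mR),("pR",mR+.135*sy)):
    print(n,(proj(f,m+.0005*sx+[0,0,.085])-[165,225])*5.6)
print(f["extrinsics"][:3,3])
E
```

```text
mR [213.25809512 117.79675295]
pR [554.04982944 136.64438145]
[ 0.04423741  0.2319555  -1.69038557]
```

View pics/c6.png

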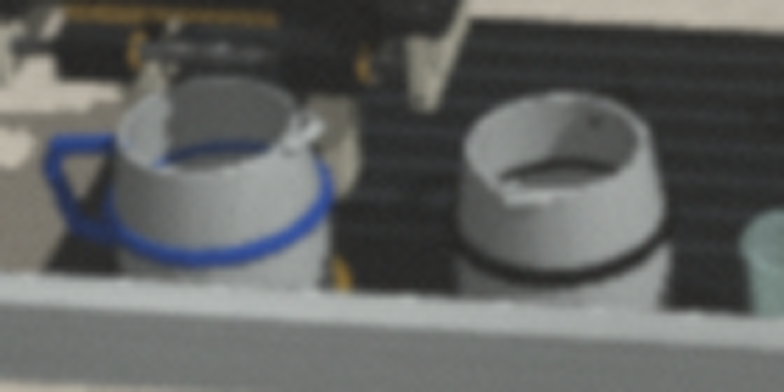

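```bash
python3 -m crank '[[0,-0.001,0.001,0,0,0,0.6],[0,-0.001,0.001,0,0,0,0.6]]'; python3 -m crank '[[0,-0.001,0.001,0,0,0,0.6],[0,-0.001,0.001,0,0,0,0.6]]'; python3 -m crank '[[0,-0.001,0,0,0,0,0.6],[0,-0.001,0,0,0,0,0.6]]'
```

```text
t: 6.58
eef_pos: [0.5891, -0.2063, 0.0285]
ee_rot: [1.615, 1.569, -3.057]
force: [-5.1, -1.3, 1.1]
width: 0.0527
t: 6.82
eef_pos: [0.5891, -0.2056, 0.0284]
ee_rot: [1.623, 1.568, -3.05]
force: [-6.4, -3.4, 4.1]
width: 0.0527
t: 7.08
eef_pos: [0.5892, -0.2056, 0.0283]
ee_rot: [1.553, 1.566, -3.119]
force: [-10.1, -3.8, 6.0]
width: 0.0529
```

The force has risen to 10 N, so the jug is against the rail. I'll back straight off, rise, and move over to behind the green jug.

```bash
python3 -m crank '[[0,0.010,0,0,0,0,0.6],[0,0.040,0,0,0,0,0.6],[0,0.080,0,0,0,0,0.6],[-0.04,0.120,0,0,0,0,0.6],[-0.09,0.130,0,0,0,0,0.6],[-0.12,0.130,0,0,0,0,0.6],[-0.12,0.130,0,0,0,0,0.6]]'; python3 - <<'E'
from h import *
import cv2
g=np.array([.4921,.1314,0])
p,R,s=cur();print(p,s["force"]);rel(g-.066*sx+[0,0,.15],tgtR())
for n in("top","scene"):
    f=grab_frame(n);cv2.imwrite(f"pics/{n}5.png",cv2.cvtColor(f["pixels"],cv2.COLOR_RGB2BGR))
im=cv2.imread("pics/top5.png");cv2.imwrite("pics/c7.png",cv2.resize(im[150:260,325:465],None,fx=5,fy=5,interpolation=2))
im=cv2.imread("pics/scene5.png");cv2.imwrite("pics/c8.png",cv2.resize(im[225:295,165:305],None,fx=5.6,fy=5.6,interpolation=2))
E
```

```text
t: 7.95
eef_pos: [0.4644, -0.2103, 0.1518]
ee_rot: [-1.692, 1.563, -0.079]
force: [-0.3, -0.5, -0.8]
width: 0.053
[ 0.46437643 -0.21031771  0.15180645] [-0.34735017 -0.50084539 -0.7567168 ]
shift [0.0013 0.0241 0.3403] rotvec [ 0.0006 -0.001   0.0082]
```

View pics/c7.png

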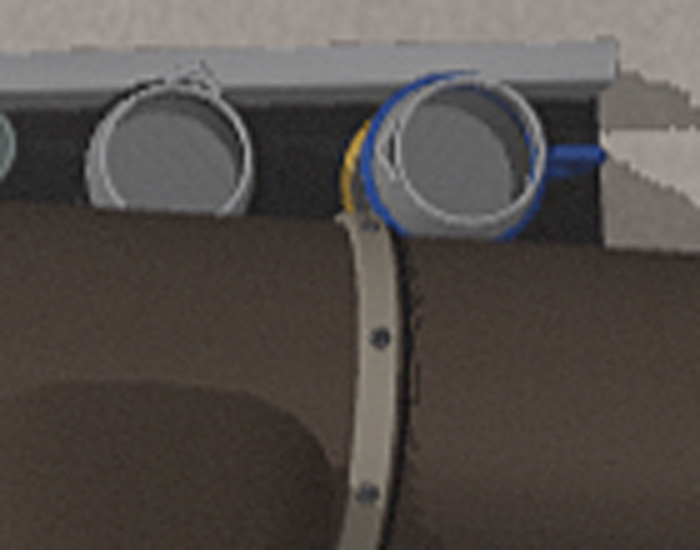

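View pics/c8.png

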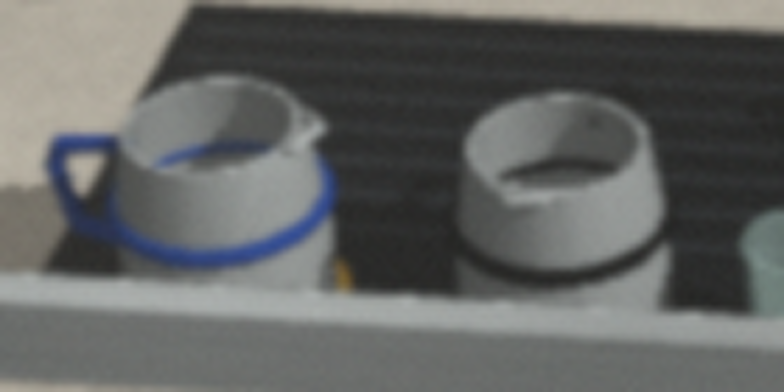

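```bash
python3 - <<'E'
from h import *
f=grab_frame("top")
for uv in((419.3,180.2),(360.4,182.2)):
    q=ray(f,*uv,.085);d=q-mR;print(q,d@sx,d@sy)
print(proj(f,mR+[0,0,.085]), (proj(f,mR+.0005*sx+[0,0,.085])-[325,150])*5)
E
```

```text
[ 0.6297245  -0.20680961  0.085     ] 0.0013654986948635293 -0.001466833124456439
[ 0.62204735 -0.07022653  0.085     ] -0.0007047707949625192 0.1353161658118968
[418.69139255 180.79349525] [468.41637713 152.90270287]
```

Blue sits about 1.5 mm from its mark's centre, touching the rail. Green is next.

```bash
python3 -m crank '[[0,0.025,0.06,0,0,0,0.6],[0,0.025,0.12,0,0,0,0.6],[0,0.025,0.18,0,0,0,0.6],[0,0.025,0.24,0,0,0,0.6],[0,0.025,0.30,0,0,0,0.6],[0,0.025,0.340,0,0,0,0.6],[0,0.025,0.340,0,0,0,0.6]]'; python3 - <<'E'
from h import *
import cv2
g=np.array([.4921,.1314,0])
p,R,s=cur();print(p,s["force"],s["width"]);rel(g-.066*sx+[0,0,.0285],tgtR())
f=grab_frame("wrist");cv2.imwrite(f"pics/w6.png",cv2.cvtColor(f["pixels"],cv2.COLOR_RGB2BGR))
E
```

```text
t: 8.98
eef_pos: [0.4228, 0.1307, 0.1475]
ee_rot: [2.2, 1.569, -2.468]
force: [-1.2, 0.0, -0.8]
width: 0.0528
[0.42278709 0.130704   0.14751267] [-1.16779843  0.03920091 -0.81448469] 0.05277845403522885
shift [ 0.119  -0.0034 -0.0021] rotvec [ 0.0036 -0.0008 -0.0011]
```

View pics/w6.png

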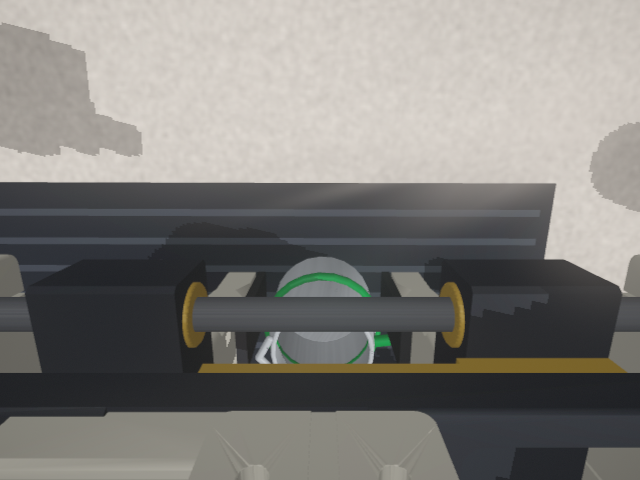

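```bash
python3 -m crank '[[0.05,0,-0.001,0,0,0,0.6],[0.09,0,-0.002,0,0,0,0.6],[0.117,0,-0.002,0,0,0,0.6],[0.117,0,-0.002,0,0,0,0.6]]'; python3 - <<'E'
from h import *
g=np.array([.4921,.1314,0])
p,R,s=cur();print(p,s["force"])
rel(g-.042*sx+[0,0,.0285],tgtR())
rel(mL-.042*sx+[0,0,.0285],tgtR())
E
```

```text
t: 9.52
eef_pos: [0.4216, 0.1241, 0.0296]
ee_rot: [2.236, 1.565, -2.437]
force: [-0.4, -0.6, 1.0]
width: 0.0524
[0.42159356 0.12410484 0.02956263] [-0.35382418 -0.61603513  0.95775805]
shift [ 0.0009 -0.0287  0.0045] rotvec [-0.0017 -0.0036 -0.0045]
shift [ 0.0005 -0.1511 -0.022 ] rotvec [-0.0017 -0.0036 -0.0045]
```

```bash
python3 -m crank '[[0.001,-0.004,0.0045,0,0,0,0.6],[0.001,-0.014,0.0045,0,0,0,0.6],[0.001,-0.024,0.0045,0,0,0,0.6],[0.001,-0.032,0.003,0,0,0,0.6],[0.001,-0.040,0.001,0,0,0,0.6],[0.001,-0.048,-0.001,0,0,0,0.6],[0.001,-0.056,-0.003,0,0,0,0.6],[0.001,-0.064,-0.005,0,0,0,0.6],[0.001,-0.072,-0.007,0,0,0,0.6],[0.001,-0.072,-0.007,0,0,0,0.6]]'; python3 - <<'E'
from h import *
import cv2
p,R,s=cur();print(p,s["force"])
rel(mL-.042*sx+[0,0,.0285],tgtR())
f=grab_frame("scene");cv2.imwrite("pics/scene7.png",cv2.cvtColor(f["pixels"],cv2.COLOR_RGB2BGR))
im=cv2.imread("pics/scene7.png");cv2.imwrite("pics/c9.png",cv2.resize(im[190:300,280:480],None,fx=4,fy=4,interpolation=2))
E
```

```text
t: 10.78
eef_pos: [0.4962, 0.1223, 0.0305]
ee_rot: [-1.383, 1.57, 0.229]
force: [-0.4, -0.4, 0.2]
width: 0.0528
[0.49616415 0.12230017 0.03047495] [-0.39152299 -0.38717218  0.20322847]
shift [ 0.002  -0.0766 -0.0173] rotvec [-0.0006  0.0001  0.0005]
```

View pics/c9.png

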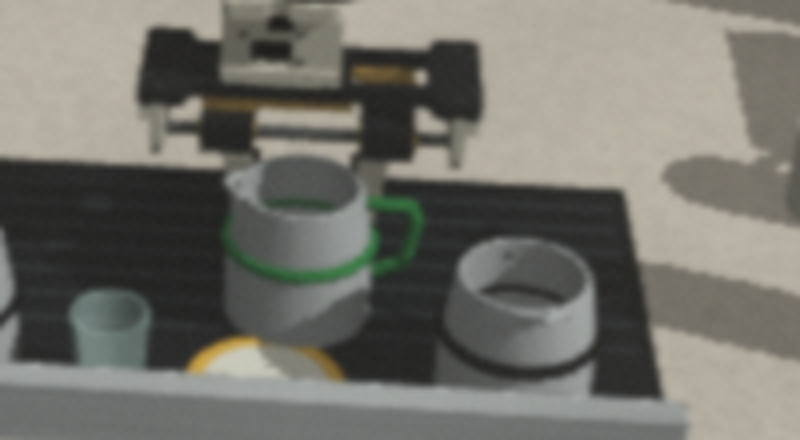

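Green is upright and cradled, with the mark still ahead and to the right. I'll continue.

```bash
python3 -m crank '[[0.002,-0.008,-0.0025,0,0,0,0.6],[0.002,-0.016,-0.005,0,0,0,0.6],[0.002,-0.024,-0.0075,0,0,0,0.6],[0.002,-0.032,-0.010,0,0,0,0.6],[0.002,-0.040,-0.0125,0,0,0,0.6],[0.002,-0.048,-0.015,0,0,0,0.6],[0.002,-0.056,-0.017,0,0,0,0.6],[0.002,-0.064,-0.0185,0,0,0,0.6],[0.002,-0.072,-0.0185,0,0,0,0.6],[0.002,-0.072,-0.0185,0,0,0,0.6]]'; python3 - <<'E'
from h import *
import cv2
p,R,s=cur();print(p,s["force"])
rel(mL-.042*sx+[0,0,.0285],tgtR())
f=grab_frame("scene");cv2.imwrite("pics/scene8.png",cv2.cvtColor(f["pixels"],cv2.COLOR_RGB2BGR))
im=cv2.imread("pics/scene8.png");cv2.imwrite("pics/c10.png",cv2.resize(im[225:305,310:450],None,fx=5.6,fy=5.6,interpolation=2))
for n,m in(("mL",mL),("pL",mL+.135*sy)):
    print(n,(proj(f,m+.0005*sx+[0,0,.085])-[310,225])*5.6)
E
```

```text
t: 12.08
eef_pos: [0.5689, 0.1069, 0.0286]
ee_rot: [-1.351, 1.57, 0.26]
force: [-0.9, 0.7, 0.4]
width: 0.0527
[0.56892153 0.1069405  0.02860074] [-0.85749901  0.72220468  0.3799551 ]
shift [ 0.0001 -0.0046  0.001 ] rotvec [-0.0003  0.0002  0.0007]
mL [207.87262189 162.45842165]
pL [564.28416495 182.17041187]
```

View pics/c10.png

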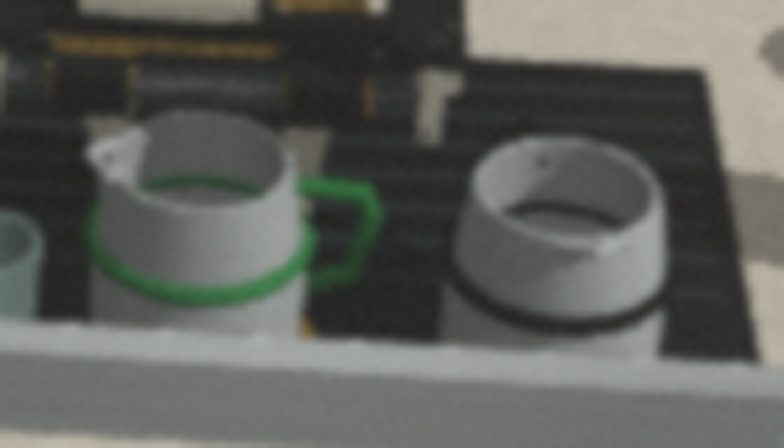

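```bash
python3 -m crank '[[0,-0.002,0.0005,0,0,0,0.6],[0,-0.004,0.001,0,0,0,0.6],[0,-0.004,0.001,0,0,0,0.6]]'; python3 -m crank '[[0,-0.001,0,0,0,0,0.6],[0,-0.001,0,0,0,0,0.6]]';python3 -m crank '[[0,-0.001,0,0,0,0,0.6],[0,-0.001,0,0,0,0,0.6]]';python3 -m crank '[[0,-0.001,0,0,0,0,0.6],[0,-0.001,0,0,0,0,0.6]]'
```

```text
t: 12.5
eef_pos: [0.572, 0.108, 0.0286]
ee_rot: [2.48, 1.571, -2.191]
force: [-0.5, -0.4, 0.0]
width: 0.0523
t: 12.75
eef_pos: [0.573, 0.108, 0.0286]
ee_rot: [0.568, 1.571, 2.18]
force: [-0.1, 0.4, 0.8]
width: 0.0525
t: 13.0
eef_pos: [0.5741, 0.1081, 0.0286]
ee_rot: [-1.285, 1.571, 0.327]
force: [-0.2, -0.5, 0.2]
width: 0.0521
t: 13.25
eef_pos: [0.5751, 0.1081, 0.0286]
ee_rot: [-1.694, 1.571, -0.082]
force: [-0.6, 0.1, 0.2]
width: 0.0527
```

```bash
python3 -m crank '[[0,-0.001,0,0,0,0,0.6],[0,-0.001,0,0,0,0,0.6]]';python3 -m crank '[[0,-0.001,0,0,0,0,0.6],[0,-0.001,0,0,0,0,0.6]]';python3 -m crank '[[0,-0.001,0,0,0,0,0.6],[0,-0.001,0,0,0,0,0.6]]'
```

```text
t: 13.5
eef_pos: [0.5757, 0.108, 0.0285]
ee_rot: [1.806, 1.57, -2.866]
force: [-3.1, 0.1, 1.3]
width: 0.0527
t: 13.75
eef_pos: [0.5759, 0.1079, 0.0284]
ee_rot: [1.784, 1.569, -2.887]
force: [-6.2, 0.5, 3.3]
width: 0.0529
t: 14.0
eef_pos: [0.576, 0.1079, 0.0283]
ee_rot: [1.766, 1.567, -2.906]
force: [-8.6, 0.9, 5.9]
width: 0.0526
```

Green is touching the rail at 8.6 N. I'll retreat, move clear of the top camera, and check.

```bash
python3 -m crank '[[0,0.010,0,0,0,0,0.6],[0,0.040,0,0,0,0,0.6],[0,0.080,0,0,0,0,0.6],[-0.04,0.120,0,0,0,0,0.6],[-0.09,0.135,0,0,0,0,0.6],[-0.13,0.135,-0.02,0,0,0,0.6],[-0.13,0.135,-0.08,0,0,0,0.6],[-0.13,0.135,-0.14,0,0,0,0.6],[-0.13,0.135,-0.20,0,0,0,0.6],[-0.13,0.135,-0.26,0,0,0,0.6]]';  python3 -m crank '[[0,0,-0.06,0,0,0,0.6],[0,0.03,-0.12,0,0,0,0.6],[0,0.06,-0.18,0,0,0,0.6],[0,0.1,-0.22,0,0,0,0.6],[0,0.14,-0.26,0,0,0,0.6],[0,0.14,-0.26,0,0,0,0.6]]'; python3 - <<'E'
from h import *
import cv2
for n in("top","scene"):
    f=grab_frame(n);cv2.imwrite(f"pics/{n}9.png",cv2.cvtColor(f["pixels"],cv2.COLOR_RGB2BGR))
im=cv2.imread("pics/top9.png");cv2.imwrite("pics/d1.png",cv2.resize(im[150:260,185:325],None,fx=5,fy=5,interpolation=2));cv2.imwrite("pics/d2.png",cv2.resize(im[150:260,325:465],None,fx=5,fy=5,interpolation=2))
f=grab_frame("top")
print((proj(f,mL+.0005*sx+[0,0,.085])-[185,150])*5)
E
```

```text
t: 15.25
eef_pos: [0.4542, -0.159, 0.1592]
ee_rot: [-1.688, 1.568, -0.076]
force: [2.3, 0.5, 0.2]
width: 0.0527
t: 16.0
eef_pos: [0.3219, -0.4251, 0.1585]
ee_rot: [-2.703, 1.57, -1.096]
force: [-0.1, -0.7, 0.1]
width: 0.0528
[487.24171165 165.74205281]
```

View pics/top9.png

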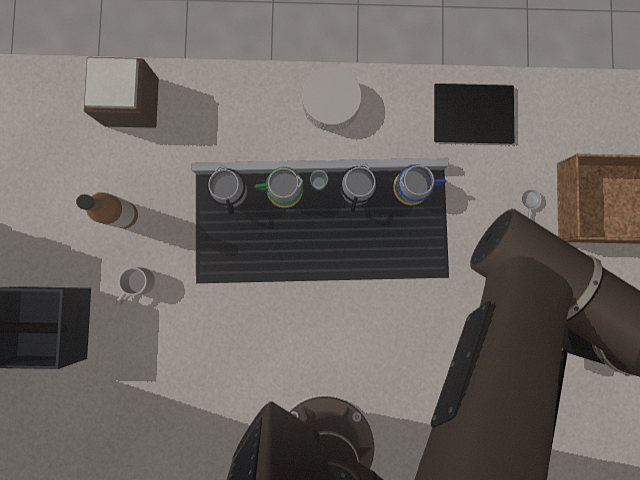

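View pics/d1.png

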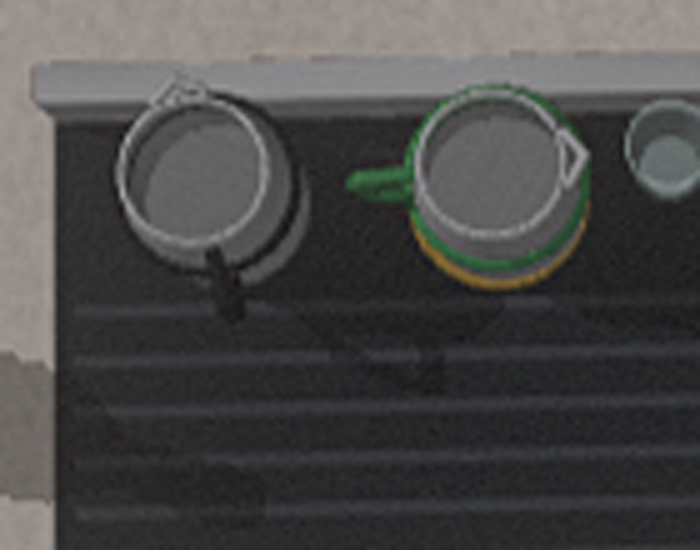

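View pics/d2.png

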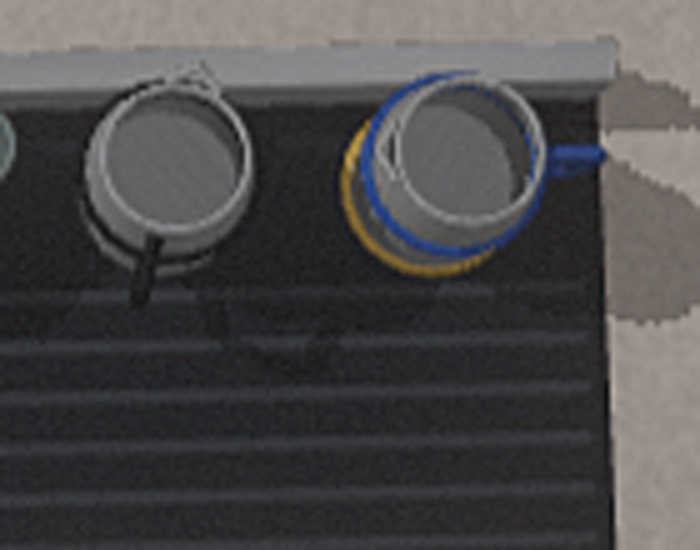

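View pics/scene9.png

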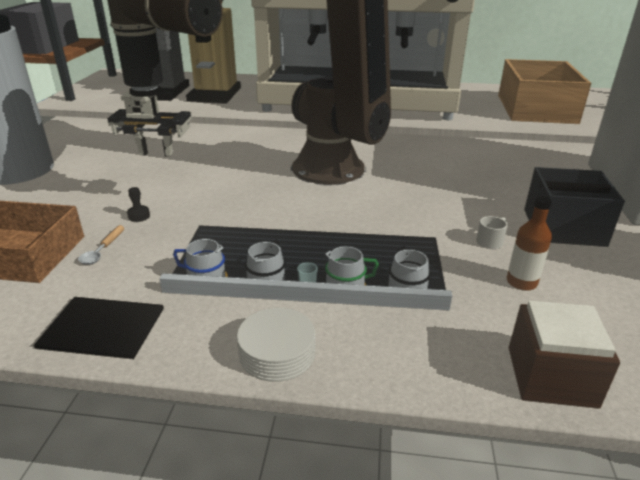

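Both jugs are upright. Green's mouth is within about 1 mm of its predicted place and blue's within about 1.5 mm. Nothing else has moved, and the arm is clear. I'm handing the job in.

```bash
python3 - <<'E'
from station import *
print(get_state()["t"],get_state()["force"]);print(job_done())
E
```

```text
16.15 [-0.00369534 -0.77618383  0.25356219]
the job is handed in; nothing more can be done
None
```

I pushed both jugs home and handed the job in at 16.2 s: blue onto the right mark, green onto the left mark. Each was pushed with the half-open fingers cradling the foot, 28 to 45 mm up, until the rail pushed back: about 10 N for blue and 9 N for green.

The last pictures show:
- **Position:** Seen from above, blue's mouth is about 1.5 mm to the right of its mark's centre and green's about 1 mm from its own.
- **Upright:** Both jugs are standing, with handles outward as they were left.
- **Everything else:** The parked jugs, glass, cup and syrup look where they were in the top view. The arm hides the tamper and most of the spoon there, but the side view shows both in place.
- **Robot:** The arm was clear of everything, with under 1 N on the wrist.

**Disagreement:** The scene camera read about 2 pixels off the top camera on the parked jugs. I therefore relied on the top view for position and on the force rise for contact with the rail.

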